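# Find the rocking corner of the roller plate and shim it

## Task

The roller plate rocks on its levelling bed: press down on its corners one after another until you find the one that gives way under the finger, then press the shim tab beside that corner fully flat, so that the corner is packed up. Only press: do not lift or shift the plate, leave the other three shims standing up and everything else on the bench where it is.

Things in the scene. Friction and masses are not known exactly. Their poses are not given: they have to be found in the camera images.
- bed: grey cast levelling bed fixed to the table, 190 (x) x 340 (y) x 20 mm high; origin under its centre, its +x side is the back (away from the robot), +y the left. On it stand four round foot pads (28 mm across, hidden under the plate's corners): three are 16 mm high and one, at a corner not known beforehand, only 11 mm
- plate: loose aluminium plate 150 (x) x 200 (y) x 10 mm, 1.4 to 2 kg, with a small rubber roller between two upright cheeks in its middle (50 x 90 mm, up to 45 mm above the plate's underside). It starts level on the foot pads, its top 46 mm above the table; origin at the centre of its underside, axes as the bed's
- corner_fl (a point): the point to press at the front left corner of the plate: on its top face, right above the foot pad, 17 mm in x and 30 mm in y in from the plate's edges; moves with the plate. If the foot below is the low one, 3 to 5 N make this point sink 4 mm (plate tilts 0.055 rad) and it comes back when let go; otherwise it stands firm
- corner_fr (a point): the point to press at the front right corner of the plate: on its top face, right above the foot pad, 17 mm in x and 30 mm in y in from the plate's edges; moves with the plate. If the foot below is the low one, 3 to 5 N make this point sink 4 mm (plate tilts 0.055 rad) and it comes back when let go; otherwise it stands firm
- corner_bl (a point): the point to press at the back left corner of the plate: on its top face, right above the foot pad, 17 mm in x and 30 mm in y in from the plate's edges; moves with the plate. If the foot below is the low one, 3 to 5 N make this point sink 4 mm (plate tilts 0.055 rad) and it comes back when let go; otherwise it stands firm
- corner_br (a point): the point to press at the back right corner of the plate: on its top face, right above the foot pad, 17 mm in x and 30 mm in y in from the plate's edges; moves with the plate. If the foot below is the low one, 3 to 5 N make this point sink 4 mm (plate tilts 0.055 rad) and it comes back when let go; otherwise it stands firm
- shim_fl (a joint): angle of the front left rocker shim: 0 = its tab stands fully up (0.45 rad above level), 0.45 rad = pressed flat, at its stop; starts at 0 to 0.05. Pivot 106 mm from the bed's middle in y, 26 mm above the table. Pressed flat, its toe rises under the plate and fills the gap. A stiff hinge (5 N on the tab moves it), stays where left
- tab_fl (a point): the point to press on the front left shim's tab (steel tongue 28 mm wide in x, 50 mm long, pointing out to the left beyond the plate's edge): on its upper face, mid-width, 40 mm out from the pivot and 14 mm from its outer end; 45 mm above the table when up, 27.5 mm when flat
- shim_fr (a joint): angle of the front right rocker shim: 0 = its tab stands fully up (0.45 rad above level), 0.45 rad = pressed flat, at its stop; starts at 0 to 0.05. Pivot 106 mm from the bed's middle in y, 26 mm above the table. Pressed flat, its toe rises under the plate and fills the gap. A stiff hinge (5 N on the tab moves it), stays where left
- tab_fr (a point): the point to press on the front right shim's tab (steel tongue 28 mm wide in x, 50 mm long, pointing out to the right beyond the plate's edge): on its upper face, mid-width, 40 mm out from the pivot and 14 mm from its outer end; 45 mm above the table when up, 27.5 mm when flat
- shim_bl (a joint): angle of the back left rocker shim: 0 = its tab stands fully up (0.45 rad above level), 0.45 rad = pressed flat, at its stop; starts at 0 to 0.05. Pivot 106 mm from the bed's middle in y, 26 mm above the table. Pressed flat, its toe rises under the plate and fills the gap. A stiff hinge (5 N on the tab moves it), stays where left
- tab_bl (a point): the point to press on the back left shim's tab (steel tongue 28 mm wide in x, 50 mm long, pointing out to the left beyond the plate's edge): on its upper face, mid-width, 40 mm out from the pivot and 14 mm from its outer end; 45 mm above the table when up, 27.5 mm when flat
- shim_br (a joint): angle of the back right rocker shim: 0 = its tab stands fully up (0.45 rad above level), 0.45 rad = pressed flat, at its stop; starts at 0 to 0.05. Pivot 106 mm from the bed's middle in y, 26 mm above the table. Pressed flat, its toe rises under the plate and fills the gap. A stiff hinge (5 N on the tab moves it), stays where left
- tab_br (a point): the point to press on the back right shim's tab (steel tongue 28 mm wide in x, 50 mm long, pointing out to the right beyond the plate's edge): on its upper face, mid-width, 40 mm out from the pivot and 14 mm from its outer end; 45 mm above the table when up, 27.5 mm when flat
- bearing: loose ball bearing, 32 mm across, 11 mm high, lying on the bed between the two left shims; origin under its centre
- knob_nut: loose knurled nut, 26 mm across, 20 mm high, on the bed between the two right shims; origin under its centre
- screwdriver: 170 mm screwdriver lying on the table near the bed's left end; origin under its middle, along its x axis
- wheel: spare aluminium wheel lying flat, 90 mm across, 30 mm high, left of the bed; origin under its centre
- block: cork sanding block 90 x 60 x 28 mm on the table right of the bed; origin under its centre
- jar: closed glass jar, 60 mm across, 75 mm high, right of the bed; origin under its centre
- brush: 200 mm hand brush lying on the table right of the bed; along its x axis
Mind the look-alikes: they are no part of the job. Leave any green or orange look-alike of the plate alone.

How it is judged:
By the outcome, as a careful person would: the job done as asked, in the order asked, and still so for the second after the job is handed in, with the robot touching nothing.
It also fails if it takes over 48 s, if anything falls off the work surface, if the arm or the gripper's body presses on something with over 40 N, if the wrist force passes 120 N, or if a joint passes its speed limit or range.

## Robot

A 6-joint arm with a two-finger parallel gripper is mounted at the origin on the work surface. World frame = base frame: x ahead of the robot, y to its left, z up, the work surface at z = 0. Lengths are in m, angles in rad, forces in N, time in s.
With the tool pointing down it reaches from about 0.375 to 0.9 m from the base axis. Payload 3.1 kg.
Tool frame: the origin (TCP) lies midway between the tips of the shut fingers; the grasp point (between the pads) lies 19 mm behind it (manip.tcp_to_grasp is the distance from the TCP to the grasp point, in m); z points along the fingers, y is the line along which they close (so a half turn about z gives the same grasp; the last joint's range is limited). The gripper opens to 85 mm and grips with 20 to 120 N. Pads are 22 mm wide; open, the fingers measure 114 mm over their backs; the gripper's body (76 mm by 85 mm) begins 54 mm behind the grasp point. The pads swing forward as they close: fully open they stand 13 mm farther back than shut.
Start: joints at [1.123, 0.527, 1.433, -0, 1.181, -0.178], TCP at [0.167, 0.602, 0.231] pointing down, gripper open.
Joint ranges: [-3.08, 3.08], [-0.75, 2.2], [0.22, 2.44], [-1.43, 4.57], [0, 2.65], [-2.85, 2.85]. Speed limits (rad/s): [2.79, 2.79, 3.14, 3.14, 3.14, 3.14].

## Interface

Orientations are given as a unit quaternion [x, y, z, w].
In Python, from station import manip gives the robot as it stands. The module is installed in compiled form; this text tells all that it offers.
- The arm moves only by the shell command python3 -m crank 'ROWS' [OPENING] [FORCE]. ROWS is JSON, a list of rows, each a list of 2 entries, a list of its own where there are three numbers: the shift along the tool's x, y, z in cm, then the turn about the tool's z in degrees. In form: [[[x, y, z], spin], ...]. A call has 1 to 10 rows; each row is the pose to reach, as a shift and turn from the pose commanded when the call began, along the tool's axes at that moment; what a row does not reach only later rows make up. A row lasts 1/10 s, in which the tool goes at most 50 mm and 8.59 degrees, less where a joint would pass 70% of its speed; a pose out of reach is approached as far as the arm can. A call with a gripper value outside its range is refused whole. OPENING is the finger opening in cm, from 0 to 8.54, set as the call begins (- or left out, the last holds). The fingers move at their own pace and stop on an object; FORCE is the grip in N (left out, the last holds). Time passes only in rows, so rows that repeat a pose let the fingers close. It gives the time, the measured TCP pose, the force and the opening at its end, in the units of the state.
- manip.sense(): the state, without advancing time (a new reading comes with each control period).
- manip.snapshot(name): name is "scene" or "side" or "wrist"; returns the picture (400x640x3 uint8, red, green, blue); there is no depth.
- manip.camera_params(name): a dict with "fx", "fy", "cx", "cy" (pixels), "k1" (the pictures are not rectified: a ray, as slopes to the right and down, at radius r is drawn at 1 + k1 r^2 times it, then the intrinsics apply), "pose" (4x4, takes a point from camera to world coordinates). Camera axes: x right, y up, looking along -z (the intrinsics and any distortion apply to the point x, -y, -z); pixel columns grow to the right and rows downward; lengths in m; the calibration is good to about 2 mm. A picture is of the moment at which its call begins: read the wrist's pose just before it. camera_params takes no time and is no camera call; for the wrist camera it gives the pose at the moment of the call.
- manip.sign_off(): hands the job in, once; it reports no verdict.
The state is a dict: "t": time; "q": joint angles; "qd": joint speeds; "tau": joint torques, N m; "tcp_pos": TCP position; "tool_rot": TCP orientation; "force": force on the tool from outside, world axes, zero at the start; "ft_torque": the same for the moment, N m; "finger_gap": opening from 0.0 (shut) to 1.0 (fully open).
Only numpy, scipy, OpenCV 4.12 (cv2) and the standard library are available. Lean on these libraries where they do the work, as an engineer would, in place of code of your own. Each camera call takes 0.05 s, during which the arm holds its last target. There are 200 camera calls.

## Working session

There is one attempt and no reset: what is moved stays moved. The work goes in short steps, Python scripts to look and compute and a shell command to move; the robot and the scene stay as the last step left them, time stands still between calls to the robot, and variables do not carry over. Pictures are saved under pics/ and viewed, on a budget of 10 in all, crops included, one or two more only if the job needs it, and the job is handed in when it is done.

```bash
mkdir -p pics; python3 - <<'E'
from station import manip
import cv2,numpy as np
s=manip.sense();print(s['t'],s['tcp_pos'],s['tool_rot'],s['force'])
for n in("scene","side"):
    p=manip.camera_params(n);print(n,p)
    cv2.imwrite(f"pics/{n}0.png",manip.snapshot(n)[:,:,::-1])
E
```

```text
0.0 [0.16624284 0.60173563 0.23031683] [ 1.34498690e-01  9.90913167e-01 -1.04182962e-03 -3.35922647e-04] [0.18380107 0.02207731 0.49267594]
scene {'fx': 425.695278187699, 'fy': 425.695278187699, 'cx': 322.10807655065946, 'cy': 201.0943829042267, 'k1': -0.07272137908890129, 'pose': array([[-0.61164429, -0.44200579,  0.65614186,  1.26881839],
       [ 0.79100684, -0.35647592,  0.4972254 ,  0.6152557 ],
       [ 0.01412227,  0.82313778,  0.56766606,  0.7606085 ],
       [ 0.        ,  0.        ,  0.        ,  1.        ]])}
side {'fx': 375.64528927783846, 'fy': 375.64528927783846, 'cx': 313.24724585754564, 'cy': 201.98788562422286, 'k1': -0.017108218596403917, 'pose': array([[ 0.98553788,  0.10938664, -0.12942045,  0.32229815],
       [-0.16865415,  0.55899856, -0.8118352 , -0.82510948],
       [-0.01645808,  0.82192164,  0.56936276,  0.628929  ],
       [ 0.        ,  0.        ,  0.        ,  1.        ]])}
```

View pics/scene0.png

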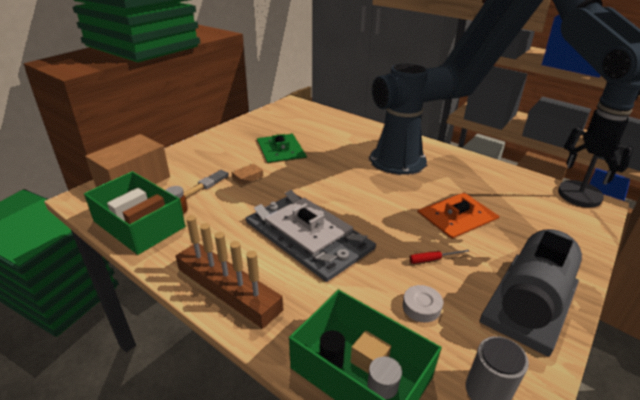

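View pics/side0.png

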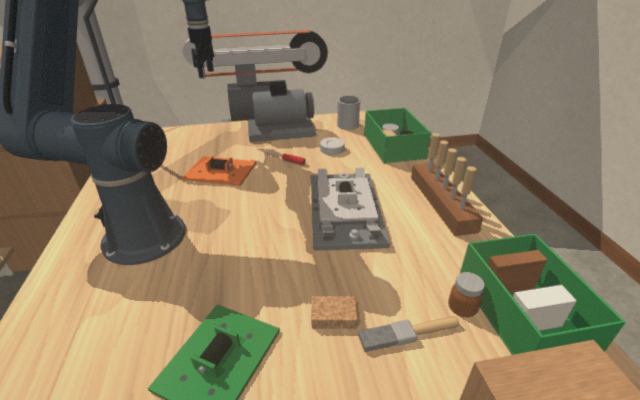

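The scene view shows the grey bed and plate around pixels (250–375, 190–275), and the side view shows them at (312–388, 170–247). The green and orange look-alikes are well away from the bed. Next I'll zoom in and print rough world positions.

```bash
cat > h.py <<'E'
from station import manip
import cv2,numpy as np
def K(p): return np.array([[p['fx'],0,p['cx']],[0,p['fy'],p['cy']],[0,0,1]])
def ray(p,uv):
    d=(np.array(uv,float)-[p['cx'],p['cy']])/[p['fx'],p['fy']]; u=d.copy()
    for _ in range(20): u=d/(1+p['k1']*(u@u))
    return p['pose'][:3,3],p['pose'][:3,:3]@np.array([u[0],-u[1],-1])
def onz(p,uv,z):
    o,d=ray(p,uv); return (o+d*(z-o[2])/d[2])
def proj(p,X):
    c=p['pose'][:3,:3].T@(np.array(X)-p['pose'][:3,3]); u=np.array([c[0],-c[1]])/-c[2]
    return u*(1+p['k1']*(u@u))*[p['fx'],p['fy']]+[p['cx'],p['cy']]
E
python3 - <<'E'
from h import *
a=cv2.imread('pics/scene0.png')[180:285,235:385];b=cv2.imread('pics/side0.png')[160:255,300:400]
a=cv2.resize(a,None,fx=2.66*1.0,fy=2.66,interpolation=3);b=cv2.resize(b,None,fx=4,fy=4,interpolation=3)
H=max(a.shape[0],b.shape[0]);pad=lambda i:cv2.copyMakeBorder(i,0,H-i.shape[0],0,0,0)
cv2.imwrite('pics/z.png',np.hstack([pad(a),pad(b)]))
p=manip.camera_params('side')
for uv in[(312,247),(388,245),(316,175),(378,178)]:print(uv,onz(p,uv,.01))
E
```

```text
(312, 247) [ 0.42705953 -0.13428362  0.01      ]
(388, 245) [ 0.61297957 -0.16224058  0.01      ]
(316, 175) [0.49751758 0.20649985 0.01      ]
(378, 178) [0.68720237 0.14965556 0.01      ]
```

View pics/z.png

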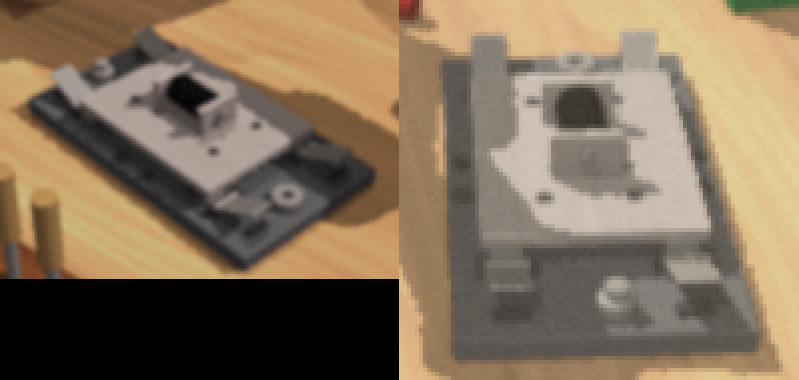

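```bash
python3 - <<'E'
from h import *
from scipy.optimize import least_squares
ps=manip.camera_params('side');pc=manip.camera_params('scene')
# bed corners (bx,by)
O=[(ps,(314,246.5),(-1,-1)),(ps,(389.5,243.5),(1,-1)),(ps,(311,175),(-1,1)),(ps,(371,174.3),(1,1)),
(pc,(245.5,216.8),(1,-1)),(pc,(326.4,276.5),(1,1)),(pc,(375.6,243.5),(-1,1))]
def f(v):
    c,s=np.cos(v[2]),np.sin(v[2]);r=[]
    for p,uv,(i,j) in O:
        x,y=.095*i,.17*j
        r+=list(proj(p,(v[0]+c*x-s*y,v[1]+s*x+c*y,.02))-uv)
    return r
s=least_squares(f,[.555,.02,-.15],loss='soft_l1');print(s.x,np.round(np.array(f(s.x)).reshape(-1,2),1))
st=manip.sense();R=__import__('scipy.spatial.transform',fromlist=['x']).Rotation.from_quat(st['tool_rot']).as_matrix()
print(R.round(3)); print((R.T@(np.array([s.x[0],s.x[1],.30])-st['tcp_pos'])*100).round(1))
w=manip.camera_params('wrist');print(w['fx'],w['cx'],w['cy'],(R.T@(w['pose'][:3,3]-st['tcp_pos'])).round(3),(R.T@w['pose'][:3,:3]).round(3))
E
```

```text
[ 0.5474486   0.01663232 -0.14741399] [[-1.3 -1.8]
 [ 0.7 -0.9]
 [-0.5 -0.9]
 [-1.1 -1.7]
 [-2.  -1. ]
 [-1.6  0.4]
 [-0.3 -1. ]]
[[-0.964  0.267 -0.001]
 [ 0.267  0.964 -0.002]
 [ 0.    -0.002 -1.   ]]
[-52.3 -46.3  -6.9]
341.1352197736652 314.62925958448886 199.88208839939605 [ 0.075  0.    -0.142] [[-0.     0.955  0.297]
 [ 1.     0.    -0.   ]
 [-0.     0.297 -0.955]]
```

```bash
python3 -m crank '[[[-52.3,-46.3,1],-7],[[-52.3,-46.3,1],-7],[[-52.3,-46.3,1],-7],[[-52.3,-46.3,1],-7],[[-52.3,-46.3,1],-7],[[-52.3,-46.3,1],-7],[[-52.3,-46.3,1],-7],[[-52.3,-46.3,1],-7],[[-52.3,-46.3,1],-7],[[-52.3,-46.3,1],-7]]' 0 40
cat >> h.py <<'E'
from scipy.spatial.transform import Rotation as Ro
def shift(X,y=None):
    s=manip.sense();R=Ro.from_quat(s['tool_rot']).as_matrix()
    return (R.T@(np.array(X)-s['tcp_pos'])*100).round(2)
E
python3 -c "
from h import *
print(shift([.547,.017,.22]),manip.sense()['tool_rot'])"
```

```text
t: 1.1
tcp_pos: [0.4396, 0.1813, 0.224]
tool_rot: [0.074, 0.997, 0.0, -0.0]
force: [1.1, 0.8, -0.2]
finger_gap: 0.001
[-13.04 -14.67   0.4 ] [ 7.38340899e-02  9.97270526e-01  5.06445365e-05 -1.48964757e-04]
```

```bash
python3 -m crank '[[[-13,-14.7,0.4],0],[[-13,-14.7,0.4],0],[[-13,-14.7,0.4],0],[[-13,-14.7,0.4],0],[[-13,-14.7,0.4],0],[[-13,-14.7,0.4],0],[[-13,-14.7,0.4],0]]'
python3 - <<'E'
from h import *
import pickle
s=manip.sense();p=manip.camera_params('wrist');im=manip.snapshot('wrist');pickle.dump((p,im),open('w1.pkl','wb'))
print(s['tcp_pos'],s['force'],np.abs(s['qd']).max())
im=im.copy()
cv2.imwrite('pics/w1.png',im[:,:,::-1])
E
```

```text
t: 1.8
tcp_pos: [0.5446, 0.0196, 0.2197]
tool_rot: [0.073, 0.997, 0.0, -0.001]
force: [0.6, 1.3, 0.6]
finger_gap: 0.002
[0.54462681 0.01964122 0.21965671] [0.60855187 1.28802038 0.57157134] 0.019184899094002752
```

View pics/w1.png

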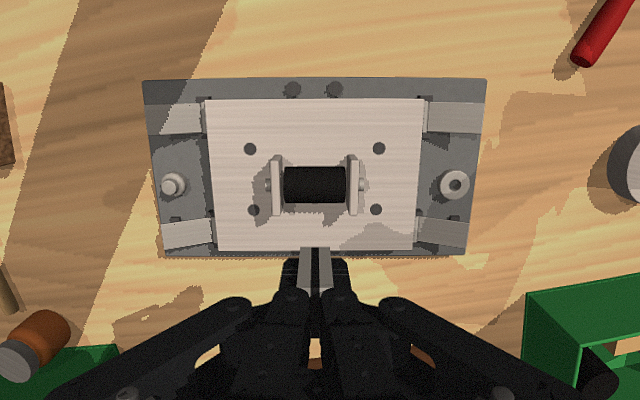

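The wrist view puts the front at the top and left (+y) at the right.
- **Bed corners:** (143,80), (487,80), (465,255), (164,255).
- **Plate top corners:** (206,99), (426,98), (417,250), (218,250).
- **Tabs:** all four are standing. The nut is at (173,186) and the bearing at (455,184).

```bash
python3 - <<'E'
from h import *
import pickle
from scipy.optimize import least_squares
p,im=pickle.load(open('w1.pkl','rb'))
for n,z,hx,hy,pts in[('bed',.02,.095,.17,[(143,80),(487,80),(465,255),(164,255)]),('plate',.046,.075,.1,[(206,99),(426,98),(417,250),(218,250)])]:
    W=np.array([onz(p,q,z)[:2] for q in pts]);B=np.array([(-hx,-hy),(-hx,hy),(hx,hy),(hx,-hy)])
    f=lambda v:((Ro.from_euler('z',v[2]).as_matrix()[:2,:2]@B.T).T+v[:2]-W).ravel()
    s=least_squares(f,[.55,.02,-.15]);print(n,s.x.round(4),(f(s.x)*1000).round(1))
    print([round(np.linalg.norm(W[i]-W[i-1]),4) for i in range(4)])
    P=s.x;R=Ro.from_euler('z',P[2]).as_matrix()[:2,:2]
    if n=='bed': X={'tab_'+a+b:(P[:2]+R@[sx*.058,sy*(.106+.038)]) for a,sx in(('f',-1),('b',1)) for b,sy in(('l',1),('r',-1))};zz=.045
    else: X={'cor_'+a+b:(P[:2]+R@[sx*.058,sy*.07]) for a,sx in(('f',-1),('b',1)) for b,sy in(('l',1),('r',-1))};zz=.046
    for k,v in X.items(): print(k,v.round(4),proj(p,[*v,zz]).round(0),shift([*v,.060]))
E
```

```text
bed [ 0.5467  0.0197 -0.148 ] [-2.  -2.5 -1.   2.5  1.7  0.7  1.3 -0.7]
[np.float64(0.1869), np.float64(0.3349), np.float64(0.1871), np.float64(0.3386)]
tab_fl [0.5106 0.1707] [471. 118.] [ 5.53 14.41 16.  ]
tab_fr [ 0.4681 -0.1141] [159. 118.] [  5.58 -14.39  15.99]
tab_bl [0.6253 0.1536] [456. 235.] [-6.07 14.39 15.98]
tab_br [ 0.5829 -0.1313] [173. 235.] [ -6.02 -14.41  15.97]
plate [ 0.5467  0.0217 -0.1417] [-0.3 -0.4 -0.2  1.4 -0.6 -2.4  1.2  1.3]
[np.float64(0.1488), np.float64(0.1981), np.float64(0.1499), np.float64(0.2039)]
cor_fl [0.4992 0.0992] [394. 117.] [ 5.62  7.16 16.  ]
cor_fr [ 0.4794 -0.0394] [240. 117.] [ 5.56 -6.84 15.99]
cor_bl [0.614  0.0828] [387. 235.] [-5.98  7.22 15.97]
cor_br [ 0.5942 -0.0558] [247. 236.] [-6.04 -6.78 15.97]
```

```bash
python3 -m crank '[[[5.6,7.2,8],0],[[5.6,7.2,12],0],[[5.6,7.2,15],0],[[5.6,7.2,16.5],0],[[5.6,7.2,16.5],0],[[5.6,7.2,16.5],0]]'; python3 -c "
from h import *
print(shift([.4992,.0992,.046]))"; python3 -m crank '[[[0,0,0.3],0],[[0,0,0.6],0],[[0,0,0.8],0],[[0,0,0.8],0]]'
```

```text
t: 2.45
tcp_pos: [0.5007, 0.0991, 0.0554]
tool_rot: [0.073, 0.997, -0.0, -0.001]
force: [0.1, 0.4, 1.6]
finger_gap: -0.002
[ 0.15 -0.01  0.94]
t: 2.85
tcp_pos: [0.5019, 0.0978, 0.0481]
tool_rot: [0.074, 0.997, 0.0, 0.001]
force: [0.1, 0.2, 0.0]
finger_gap: -0.001
```

```bash
for i in 1 2; do python3 -m crank '[[[0.1,0,0.1],0],[[0.1,0,0.1],0]]'|egrep 'tcp|force'; done; python3 -m crank '[[[0,0,0.1],0],[[0,0,0.1],0]]'|egrep 'tcp|force'
```

```text
tcp_pos: [0.5001, 0.0982, 0.0463]
force: [-0.1, 0.2, -0.1]
tcp_pos: [0.4998, 0.0983, 0.0453]
force: [0.2, -1.1, 1.4]
tcp_pos: [0.4997, 0.0984, 0.0442]
force: [0.4, -1.1, 2.1]
```

```bash
for i in 1 2 3; do python3 -m crank '[[[0,0,0.1],0],[[0,0,0.1],0]]'|egrep 'tcp|force'; done
```

```text
tcp_pos: [0.4996, 0.0984, 0.0432]
force: [1.3, 0.3, 3.1]
tcp_pos: [0.4995, 0.0985, 0.0421]
force: [1.3, 0.1, 3.1]
tcp_pos: [0.4995, 0.0985, 0.0418]
force: [0.9, 0.3, 8.9]
```

At front left the point sank about 4 mm at roughly 3 N, then hit a hard stop at z = 0.042. That is the low corner. I'll let go and move above its tab.

```bash
python3 -m crank '[[[0,0,-1.5],0],[[0,0,-3],0],[[0,0,-3],0],[[0,0,-3],0]]'; python3 - <<'E'
from h import *
import pickle
print(shift([.5106,.1707,.052]))
p=manip.camera_params('wrist');im=manip.snapshot('wrist');pickle.dump((p,im),open('w2.pkl','wb'))
cv2.imwrite('pics/w2.png',im[:,:,::-1]); 
b=np.array([.5467,.0197]);R=Ro.from_euler('z',-.147).as_matrix()[:2,:2]
for y,z in((.142,.045),(.146,.0275)):print(proj(p,[*(b+R@[-.058,y]),z]))
E
```

```text
t: 4.45
tcp_pos: [0.4984, 0.0985, 0.0708]
tool_rot: [0.074, 0.997, -0.0, -0.001]
force: [-0.1, -0.8, 0.4]
finger_gap: 0.002
[-0.15  7.32  1.88]
[445.40368177 242.3471594 ]
[441.36874105 230.11849147]
```

View pics/w2.png

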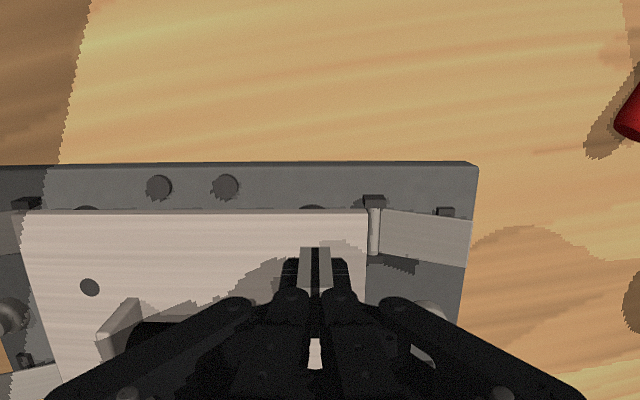

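The front left tab spans pixels (380–473, 212–265). My predicted press point (445,242) lies on its midline about 14 mm from the outer end, which agrees. Now I'll press it.

```bash
python3 -m crank '[[[-0.1,4,0],0],[[-0.1,7.4,0],0],[[-0.1,7.4,1.5],0],[[-0.1,7.4,2],0],[[-0.1,7.4,2],0]]'|egrep 'tcp|force'; python3 -m crank '[[[0,0,0.3],0],[[0,0,0.6],0],[[0,0,0.8],0],[[0,0,0.8],0]]'|egrep 'tcp|force';for i in 1 2 3; do python3 -m crank '[[[0,0,0.15],0],[[0,0,0.3],0],[[0,0,0.3],0]]'|egrep 'tcp|force'; done
```

```text
tcp_pos: [0.5097, 0.1712, 0.0497]
force: [0.0, -0.4, 0.3]
tcp_pos: [0.5113, 0.1713, 0.0434]
force: [-0.2, 0.8, 2.8]
tcp_pos: [0.5116, 0.1716, 0.0402]
force: [0.4, 3.0, 3.8]
tcp_pos: [0.5115, 0.1715, 0.037]
force: [1.1, 1.7, 3.6]
tcp_pos: [0.5113, 0.1715, 0.034]
force: [1.5, 2.0, 3.1]
```

```bash
for i in 1 2; do python3 -m crank '[[[0,0,0.15],0],[[0,0,0.3],0],[[0,0,0.3],0]]'|egrep 'tcp|force'; done; python3 -m crank '[[[0,0,0.1],0],[[0,0,0.1],0]]'|egrep 'tcp|force'
```

```text
tcp_pos: [0.5112, 0.1714, 0.0309]
force: [1.1, 2.1, 3.3]
tcp_pos: [0.511, 0.1714, 0.0279]
force: [1.4, 2.2, 2.9]
tcp_pos: [0.511, 0.1714, 0.0274]
force: [1.3, 2.4, 5.9]
```

```bash
for i in 1 2 3; do python3 -m crank '[[[0,0,0.1],0],[[0,0,0.1],0]]'|egrep 'tcp|force'; done
```

```text
tcp_pos: [0.5111, 0.1714, 0.0272]
force: [0.1, 2.0, 11.5]
tcp_pos: [0.5111, 0.1714, 0.027]
force: [-1.6, 1.4, 18.7]
tcp_pos: [0.5111, 0.1714, 0.0268]
force: [-3.5, 1.6, 24.8]
```

The tab hit its hard stop at z ≈ 0.0272, against 0.0275 expected. I'll let go and press the corner again to check that it's packed.

```bash
python3 -m crank '[[[0,0,-1.5],0],[[0,0,-4],0],[[0,0,-4],0]]'|egrep '^t:|tcp|force'; python3 -m crank '[[[0.1,-4,0],0],[[0.1,-7.4,0],0],[[0.1,-7.4,1],0],[[0.1,-7.4,1.5],0],[[0.1,-7.4,1.5],0]]'|egrep 'tcp|force'; python3 -c "
from h import *
print(shift([.4992,.0992,.046]))"
```

```text
t: 8.0
tcp_pos: [0.5113, 0.1711, 0.0657]
force: [-0.1, -0.7, 0.3]
tcp_pos: [0.4979, 0.0988, 0.0476]
force: [-0.4, -0.4, -0.8]
[-0.12  0.06  0.16]
```

```bash
for i in 1 2 3; do python3 -m crank '[[[0,0,0.1],0],[[0,0,0.1],0]]'|egrep 'tcp|force'; done
```

```text
tcp_pos: [0.4991, 0.0992, 0.0479]
force: [-0.1, -0.7, 0.3]
tcp_pos: [0.4993, 0.0988, 0.0472]
force: [-0.5, -0.2, 0.6]
tcp_pos: [0.4992, 0.0985, 0.0462]
force: [-0.2, -0.7, 0.0]
```

```bash
for i in 1 2; do python3 -m crank '[[[0,0,0.1],0],[[0,0,0.1],0]]'|egrep 'tcp|force'; done
```

```text
tcp_pos: [0.4993, 0.0985, 0.046]
force: [-1.6, -0.1, 7.7]
tcp_pos: [0.4993, 0.0985, 0.0459]
force: [-2.2, 0.1, 14.4]
```

The corner now stands firm at 46 mm: 14 N moves it only about 0.1 mm. I'll retreat and take a last look.

```bash
python3 -m crank '[[[0,0,-3],0],[[0,0,-8],0],[[-3,-4,-12],0],[[-5.5,-7,-17],0],[[-5.5,-7,-17],0],[[-5.5,-7,-17],0],[[-5.5,-7,-17],0]]'; python3 - <<'E'
from h import *
cv2.imwrite('pics/w3.png',manip.snapshot('wrist')[:,:,::-1])
E
```

```text
t: 10.2
tcp_pos: [0.5425, 0.0212, 0.2138]
tool_rot: [0.074, 0.997, 0.0, -0.0]
force: [-0.6, 0.7, -0.1]
finger_gap: 0.001
```

View pics/w3.png

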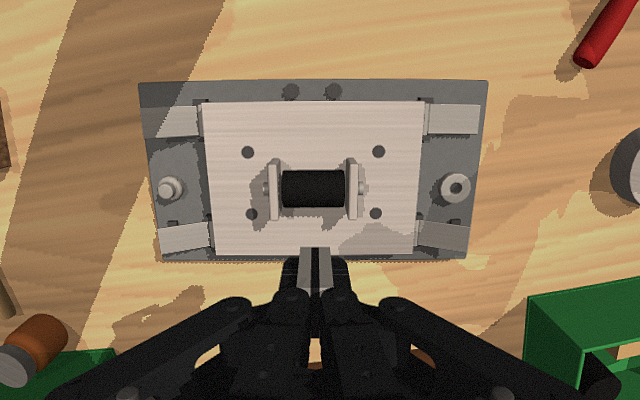

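The front left tab at (428–478, 104–134) now lies flat and looks smaller. The other three tabs still stand, and the plate, nut and bearing haven't moved.

```bash
python3 -c "
from station import manip
manip.sign_off()"
```

```text
the job is handed in; nothing more can be done
```

I found the low corner at front left, pressed its shim tab fully flat, and handed the job in at about 10 s of the 48 s allowed.

- **Finding the corner:** front left was the first corner I pressed. It sank about 4 mm at roughly 3 N and then hit a hard stop, so I did not press the other three.
- **Pressing the shim:** the front left tab went down to its hard stop at z ≈ 27 mm, against 27.5 mm expected. I pressed on to 25 N to be sure it was seated.
- **Checking the packing:** pressed again, the corner stood firm at 46 mm, moving only about 0.1 mm under 14 N.
- **Last picture:** it shows the front left tab flat and the other three still standing. The plate, nut and bearing are where they were.

No check failed. The camera fits of the bed and plate agreed to about 2 mm.

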